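Eject the charged camera battery

ROBOT

A 7-joint arm with a two-finger parallel gripper is mounted at the origin on the work surface. World frame = base frame: x ahead of the robot, y to its left, z up, the work surface at z = 0. Lengths are in m, angles in rad, forces in N, time in s.
With the tool pointing down it reaches from about 0.4 to 0.875 m from the base axis. Payload 19.3 kg.
Tool frame: the origin (TCP) lies on the centre line of the jaws, within the pads' length; the fingertips stand 14 mm ahead of it and the grasp point (between the pads) lies 5 mm behind it; y points along the fingers, x is the direction in which the jaws open and shut, and the axes are right-handed (so a half turn about y gives the same grasp; the last joint's range is limited). The gripper opens to 85 mm and grips with 20 to 120 N. Pads are 22 mm wide; open, the fingers measure 114 mm over their backs; the gripper's body (76 mm by 85 mm) begins 54 mm behind the grasp point. The pads swing forward as they close: fully open they stand 13 mm farther back than shut.
Start: joints at [1.265, 0.521, -0.036, 1.599, 0.021, 1.021, -0.113], TCP at [0.146, -0.608, 0.245] pointing down, gripper open.
Joint ranges: [-2.91, 2.91], [-0.3, 2.13], [-1.5, 1.42], [0.17, 2.43], [-1.26, 4.41], [0.16, 1.93], [-2.52, 2.52]. Speed limits (rad/s): [1.89, 1.89, 2.39, 2.39, 3.01, 3.01, 3.01].

INTERFACE

Orientations are given as [roll, pitch, yaw] about the fixed x, y, z axes, in that order (R = Rz(yaw) Ry(pitch) Rx(roll)).
In Python, from workcell import monitor, grab_frame, workorder gives the robot as it stands.
- The arm moves only by the tool drive_tool, never from a script. Its argument "steps" is one flat list of numbers, 5 for each row, row after row: the finger opening in mm, from 0 to 85.4, then the shift along the world's x, y, z in mm, then the turn about the world's z in degrees. In form: [fingers, tx, ty, tz, twist, fingers, tx, ty, tz, twist, ...]. A call has exactly 5 rows; each row shifts and turns the commanded pose from where the row before left it; what a row does not reach is not made up. A row lasts 1/12 s, in which the tool goes at most 41.7 mm and 7.16 degrees, less where a joint would pass 70% of its speed; a pose out of reach is approached as far as the arm can. A call is refused whole if a number of a shift passes 41.7 or a number of a turn 7.16, either way. A call with a gripper value outside its range is refused whole. The fingers move at their own pace and stop on an object; "grip_force" is the grip in N (left out, the last holds). Time passes only in rows, so rows that do not move let the fingers close, or fill a call up. It gives the time, the measured TCP pose, the force and the opening at its end, in the units of the state.
- monitor.observe(): the state, without advancing time (a new reading comes with each control period).
- grab_frame(name): name is "scene" or "top"; returns a dict with "frame" (384x512x3 uint8, red, green, blue), "vertical_fov" (degrees; the focal length in pixels is half the picture's height over the tangent of half this angle, whatever the lens; pixels are square), "cx", "cy" (the principal point, pixels), "xyz" and "orientation" of the camera in the world. Camera axes: x right, y down, z forward; pixel columns grow to the right and rows downward; lengths in m; the calibration is good to about 2 mm. A picture is of the moment at which its call begins. There is no depth.
- workorder.job_done(): hands the job in, once; it reports no verdict.
The state is a dict: "clock": time; "qpos": joint angles; "qd": joint speeds; "joint_efforts": joint torques, N m; "position": TCP position; "tool_rot": TCP orientation; "force": force on the tool from outside, world axes, zero at the start; "moment": the same for the moment, N m; "grip_width": finger opening in m.
Only numpy, scipy, OpenCV 4.12 (cv2) and the standard library are available. Lean on these libraries where they do the work, as an engineer would, in place of code of your own. Each camera call takes 0.05 s, during which the arm holds its last target. There are 200 camera calls.

TASK

On the camera repair bench two battery packs sit in push-to-release docks. Press down the pack in the dock with the green lamp until it springs up, then pull it out and stand it upright in the blue tray. Leave the pack in the dock with the red lamp where it is.

Things in the scene. Friction and masses are not known exactly. Their poses are not given: they have to be found in the camera images.
- pack_green_center (a point): Centre of the charged battery pack: black upright block 40 x 24 x 56 mm (its x, y, z; z up), about 80 g, in the well of the fixed white dock with the GREEN lamp bar. Dock 90 x 90 mm, 65 mm high, centred on the pack, same yaw; lamp bar 60 x 10 mm on its top, 36 mm to -x, 2 mm proud. Latched at the start: the pack's top is 70 mm above the work surface, 5 mm proud of the dock.
- ejector_green (a joint): Lift of the sprung plate under the charged pack (m, up +). 0: latched, cannot be pulled out. Pressing the pack down 4 mm with about 5 N frees the latch (firm stop at 4.5 mm). Let go, it rises within a second to 0.030 and does not catch again; the pack then stands 35 mm proud, with 1 mm of play and 21 mm still in the well: grip it across its 24 mm (its y), draw it straight up.
- pack_red_center (a point): Centre of the pack to leave alone: the same pack in the same kind of dock and latch, but its dock has a RED lamp bar. Its top is 70 mm above the work surface, 5 mm proud of its dock.
- tray: Blue open tray, fixed, 140 x 110 mm outside (x, y) and 28 mm high, walls and floor 4 mm thick, empty. The origin is the centre of its underside, z up; its inner floor is 4 mm above the origin.
There are look-alikes about, which are no part of the job. There is more than one size of the tray; the one meant has the size given above. Leave any pink or yellow look-alike of the part that bears pack_green_center alone.

How it is judged:
By the outcome, as a careful person would: the job done as asked, in the order asked, and still so for the second after the job is handed in, with the robot touching nothing.
It also fails if it takes over 48 s, if anything falls off the work surface, if the arm or the gripper's body presses on something with over 40 N, if the wrist force passes 120 N, or if a joint passes its speed limit or range.

## Working session

There is one attempt and no reset: what is moved stays moved. The work goes in short steps, Python scripts to look and compute and a tool call to move; the robot and the scene stay as the last step left them, time stands still between calls to the robot, and variables do not carry over. Pictures are saved under pics/ and viewed, about 8 in all and at most 12, crops included, and the job is handed in when it is done.

Besides the shell and the picture viewer there is one more tool, called as name(argument=value, ...) on one line, values as JSON. drive_tool: Moves the arm, as the interface text tells. Its arguments: {"type":"object","properties":{"steps":{"type":"array"},"grip_force":{"type":"number"}},"required":["steps"]}

```bash
mkdir -p pics; cat > h.py <<'E'
import numpy as np, cv2
from scipy.spatial.transform import Rotation as R
from workcell import monitor, grab_frame, workorder
def snap(n,f=None):
    d=grab_frame(n)
    if f: cv2.imwrite('pics/'+f,d['frame'][:,:,::-1])
    return d
def ray(d,uv,z):
    fl=d['frame'].shape[0]/2/np.tan(np.radians(d['vertical_fov'])/2)
    o=np.array(d['orientation'],float)
    M=o if o.shape==(3,3) else (R.from_euler('xyz',o) if o.size==3 else R.from_quat(o)).as_matrix()
    uv=np.atleast_2d(uv).astype(float)
    v=np.c_[(uv[:,0]-d['cx'])/fl,(uv[:,1]-d['cy'])/fl,np.ones(len(uv))]@M.T
    p=np.array(d['xyz']); return p+v*((z-p[2])/v[:,2])[:,None]
E
python3 - <<'E'
from h import *
a=snap('top','top1.png');b=snap('scene','scene1.png')
for d in(a,b): print({k:v for k,v in d.items() if k!='frame'})
print(monitor.observe())
E
```

```text
{'vertical_fov': 47.07463878053717, 'cx': 262.90860767473896, 'cy': 188.51654994861372, 'xyz': array([ 4.55438122e-01, -1.04292109e-03,  1.06174789e+00]), 'orientation': array([-3.06911093, -0.01138351, -1.56935783])}
{'vertical_fov': 48.53655980121223, 'cx': 257.02193472737446, 'cy': 191.14512961890344, 'xyz': array([ 0.84158964, -0.44215613,  0.58064336]), 'orientation': array([-2.30558418,  0.02097114,  0.59315646])}
{'clock': 0.1, 'qpos': array([ 1.26482916,  0.52197502, -0.0363409 ,  1.59992156,  0.02122503,
        1.02109196, -0.11278514]), 'qd': array([-0.0003782 , -0.00146251,  0.00103336, -0.00225885,  0.00053195,
        0.00028587, -0.00025329]), 'joint_efforts': array([ 5.07046687e-03, -9.28475547e+01,  1.98424302e+00, -3.70537198e+01,
        1.81395753e-02,  5.34373088e-03,  3.87892146e-05]), 'position': array([ 0.14589976, -0.60745141,  0.24478083]), 'tool_rot': array([-1.57088039e+00,  1.00661810e-03, -1.33500108e+00]), 'force': array([-0.18078614, -0.01307699, -0.42816425]), 'moment': array([0.0273945 , 0.0244327 , 0.06351826]), 'grip_width': 0.08526546029113585}
```

View pics/top1.png

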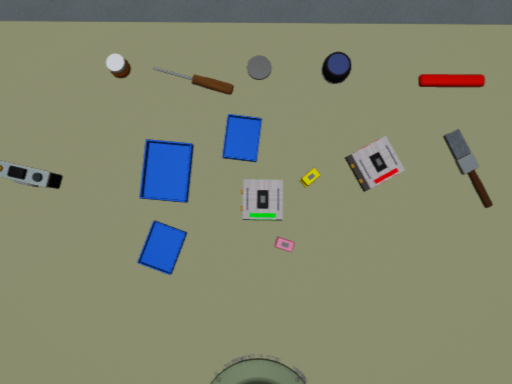

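View pics/scene1.png

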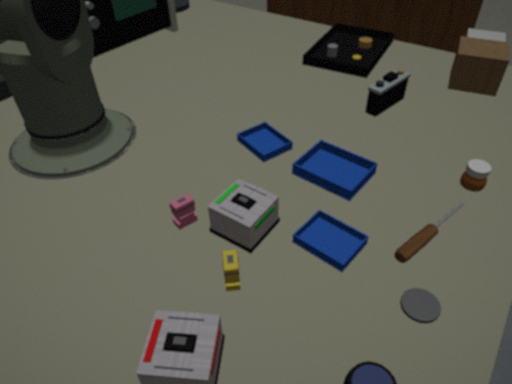

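Top view: green-lamp dock at (263,200), red-lamp dock at (378,163), blue trays at (167,171), (162,247) and (242,138), and yellow (311,177) and pink (285,244) look-alikes lying loose.

```bash
cat > m.py <<'E'
from h import *
def blobs(m,amin):
    cs,_=cv2.findContours(m.astype(np.uint8),cv2.RETR_EXTERNAL,cv2.CHAIN_APPROX_NONE)
    return [c[:,0].astype(float) for c in cs if cv2.contourArea(c)>amin]
def rect(P):
    (x,y),(w,h),a=cv2.minAreaRect((P[:,:2]*1000).astype(np.float32)); return np.round([x,y,w,h,a],1)
def hsv(d): return cv2.cvtColor(d['frame'],cv2.COLOR_RGB2HSV).astype(int)
E
python3 - <<'E'
from m import *
a=snap('top');b=snap('scene')
for n,d in(('top',a),('scene',b)):
    h=hsv(d);H,S,V=h[...,0],h[...,1],h[...,2]
    for c in blobs((abs(H-115)<12)&(S>150)&(V>60),300): print(n,'tray',c.mean(0).round(),rect(ray(d,c,.028)))
    for nm,m in(('green',(abs(H-60)<12)&(S>150)&(V>120)),('red',((H<5)|(H>175))&(S>180)&(V>120)),('yellow',(abs(H-28)<5)&(S>180)&(V>120))):
        for c in blobs(m,25): print(n,nm,c.mean(0).round(),rect(ray(d,c,.067)))
    lo,hi=((235,172),(292,225)) if n=='top' else ((205,180),(282,245))
    m=np.zeros(V.shape,bool);m[lo[1]:hi[1],lo[0]:hi[0]]=1
    for c in blobs((V<60)&m,30): print(n,'black',c.mean(0).round(),rect(ray(d,c,.07)))
    for c in blobs((S<45)&(V>110)&m,100): print(n,'white',c.mean(0).round(),rect(ray(d,c,.065)))
A=cv2.resize(a['frame'][165:255,225:325],None,fx=4,fy=4)[:,:,::-1];B=cv2.resize(b['frame'][170:260,195:295],None,fx=4,fy=4)[:,:,::-1]
cv2.imwrite('pics/crop.png',np.hstack([A,B]))
E
```

```text
top tray [162. 247.] [393.1 222.   82.  104.   69.9]
top tray [166. 171.] [573.1 215.1 111.2 139.5  84.9]
top tray [242. 137.] [651.9  37.6  80.3 105.2  83.1]
top green [262. 215.] [ 4.679e+02 -1.140e+01  9.000e+00  5.630e+01  1.000e-01]
top red [386. 175.] [ 558.  -291.2    7.8   56.9   28.5]
top red [452.  79.] [ 7.830e+02 -4.498e+02  2.360e+01  1.492e+02  3.000e-01]
top yellow [308. 178.] [ 553.6 -118.6   22.5   43.7   44.9]
top black [262. 199.] [ 5.049e+02 -1.130e+01  3.830e+01  2.030e+01  1.000e-01]
top white [263. 199.] [ 5.042e+02 -1.150e+01  9.070e+01  9.310e+01  1.000e-01]
scene tray [332. 238.] [662.2  30.3  80.8 104.9  83.1]
scene tray [339. 167.] [582.2 213.6 109.8 145.6  84.9]
scene tray [263. 140.] [404.3 212.2  79.5 104.2  70. ]
scene green [227. 193.] [471.7  -9.9  54.7   6.2  89.1]
scene red [152. 341.] [ 561.6 -289.7    7.    56.6   28. ]
scene black [227. 237.] [535.4 -96.3  10.9  66.7  88.5]
scene black [266. 232.] [584.7 -50.9  69.8   6.8  89.1]
scene black [243. 201.] [510.1 -13.2  23.3  38.8  88. ]
scene white [275. 235.] [601.8 -44.   26.9  62.2   1. ]
scene white [237. 208.] [516.3 -29.4 141.8 156.6  32.6]
```

View pics/crop.png

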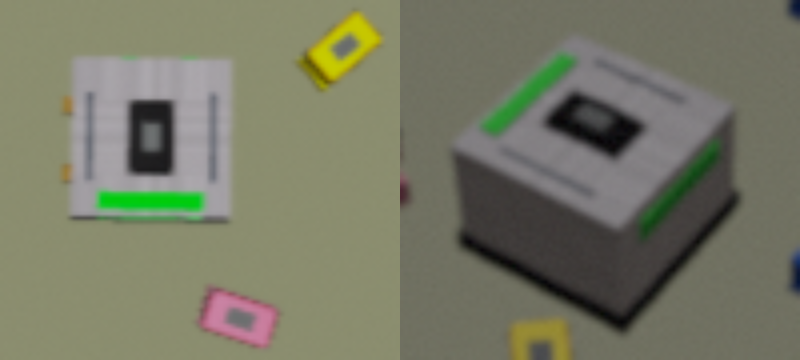

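Candidates for the pack: green dock (263,200) ✓, red dock (378,163), yellow (311,177), pink (285,244). For the tray: (167,171) measures 111×140 ✓, the other two about 81×105. The crop confirms the green-lamp dock and black pack at about (0.506, -0.012), yaw 0. Tray centre is about (0.575, 0.215), yaw -5°. Moving over the pack with the fingers shut.

drive_tool(steps=[0,18,29.8,0,-1.35,0,18,29.8,0,-1.35,0,18,29.8,0,-1.35,0,18,29.8,0,-1.35,0,18,29.8,0,-1.35], grip_force=30)

```text
clock: 0.62
position: [0.2365, -0.4571, 0.2452]
tool_rot: [-1.571, 0.0, -1.454]
force: [-0.0, -0.4, -0.5]
grip_width: 0.0258
```

drive_tool(steps=[0,18,29.8,0,-1.35,0,18,29.8,0,-1.35,0,18,29.8,0,-1.35,0,18,29.8,0,-1.35,0,18,29.8,0,-1.35])

```text
clock: 1.03
position: [0.3265, -0.3082, 0.2454]
tool_rot: [-1.571, -0.0, -1.572]
force: [0.7, 0.4, 0.0]
grip_width: 0.0003
```

drive_tool(steps=[0,18,29.8,0,0,0,18,29.8,0,0,0,18,29.8,0,0,0,18,29.8,0,0,0,18,29.8,0,0])

```text
clock: 1.45
position: [0.4165, -0.1591, 0.2454]
tool_rot: [-1.571, -0.0, -1.571]
force: [0.2, -0.5, 0.0]
grip_width: 0.0002
```

drive_tool(steps=[0,18,29.8,0,0,0,18,29.8,0,0,0,18,29.8,0,0,0,18,29.8,0,0,0,18,29.8,0,0])

```text
clock: 1.87
position: [0.5066, -0.0101, 0.2453]
tool_rot: [-1.571, -0.0, -1.571]
force: [0.9, -0.8, 0.3]
grip_width: 0.0002
```

drive_tool(steps=[0,0,-2,-30,0,0,0,0,-30,0,0,0,0,-30,0,0,0,0,-30,0,0,0,0,-24,0])

```text
clock: 2.28
position: [0.5054, -0.0136, 0.0993]
tool_rot: [-1.572, 0.0, -1.57]
force: [0.3, -0.3, -0.3]
grip_width: -0.0002
```

```bash
python3 - <<'E'
from h import *
a=snap('top');b=snap('scene');print(monitor.observe()['position'],monitor.observe()['force'])
A=cv2.resize(a['frame'][165:255,225:325],None,fx=4,fy=4)[:,:,::-1];B=cv2.resize(b['frame'][140:260,190:290],None,fx=4,fy=4)[:,:,::-1][:360+120]
A=cv2.copyMakeBorder(A,0,120,0,0,0)
cv2.imwrite('pics/crop2.png',np.hstack([A,B]))
E
```

```text
[ 0.5040769  -0.01363357  0.09838798] [-0.61011732  0.14914606  0.78781858]
```

View pics/crop2.png

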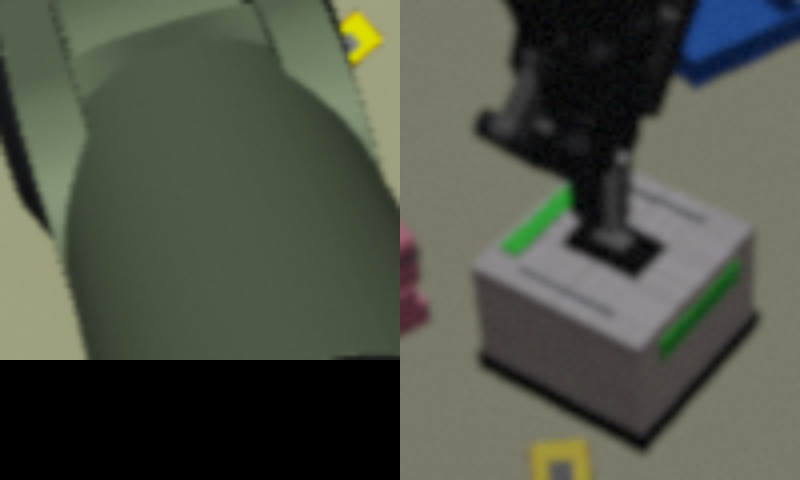

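The scene crop shows the shut fingertips just above the pack, near its middle (crop 610,240). Descending gently.

drive_tool(steps=[0,2,1,-3,0,0,0,0,-3,0,0,0,0,-3,0,0,0,0,-2,0,0,0,0,0,0])

```text
clock: 2.8
position: [0.5082, -0.0128, 0.0907]
tool_rot: [-1.57, -0.0, -1.571]
force: [0.1, -0.1, -0.4]
grip_width: -0.0
```

drive_tool(steps=[0,0,0,-1.5,0,0,0,0,-1.5,0,0,0,0,-1,0,0,0,0,0,0,0,0,0,0,0])

```text
clock: 3.22
position: [0.508, -0.0127, 0.0863]
tool_rot: [-1.571, -0.0, -1.571]
force: [-0.7, 0.6, 0.2]
grip_width: -0.0002
```

drive_tool(steps=[0,0,0,-1,0,0,0,0,-1,0,0,0,0,-1,0,0,0,0,0,0,0,0,0,0,0])

```text
clock: 3.63
position: [0.508, -0.0127, 0.0832]
tool_rot: [-1.571, 0.0, -1.571]
force: [-0.7, 1.3, 0.0]
grip_width: 0.0002
```

drive_tool(steps=[0,0,0,-1,0,0,0,0,-1,0,0,0,0,0,0,0,0,0,0,0,0,0,0,0,0])

```text
clock: 4.05
position: [0.508, -0.0127, 0.0813]
tool_rot: [-1.571, 0.0, -1.571]
force: [-0.1, 0.1, 4.5]
grip_width: 0.0003
```

drive_tool(steps=[0,0,0,-1,0,0,0,0,-0.5,0,0,0,0,0,0,0,0,0,0,0,0,0,0,0,0])

```text
clock: 4.47
position: [0.508, -0.0127, 0.0798]
tool_rot: [-1.571, 0.0, -1.571]
force: [0.2, -0.7, 4.7]
grip_width: -0.0002
```

drive_tool(steps=[0,0,0,-0.5,0,0,0,0,-0.5,0,0,0,0,0,0,0,0,0,0,0,0,0,0,0,0])

```text
clock: 4.88
position: [0.5084, -0.0127, 0.0794]
tool_rot: [-1.57, -0.0, -1.571]
force: [-2.4, -0.7, 17.5]
grip_width: -0.0001
```

17.5 N means it is at the firm stop. Releasing and rising clear.

drive_tool(steps=[0,0,0,8,0,0,0,0,15,0,0,0,0,25,0,0,0,0,30,0,0,0,0,0,0])

```text
clock: 5.3
position: [0.5097, -0.0126, 0.1611]
tool_rot: [-1.566, 0.0, -1.571]
force: [1.1, -0.1, 1.3]
grip_width: -0.0
```

drive_tool(steps=[60,0,0,0,0,60,0,0,0,0,60,0,0,0,0,60,0,0,0,0,60,0,0,0,0])

```text
clock: 5.72
position: [0.5076, -0.0127, 0.1561]
tool_rot: [-1.572, 0.0, -1.571]
force: [0.6, 1.2, 0.1]
grip_width: 0.0594
```

drive_tool(steps=[60,0,0,0,0,60,0,0,0,0,60,0,0,0,0,60,0,0,0,0,60,0,0,0,0])

```text
clock: 6.13
position: [0.508, -0.0127, 0.1568]
tool_rot: [-1.571, 0.0, -1.571]
force: [-0.3, 0.2, -1.1]
grip_width: 0.0599
```

```bash
python3 - <<'E'
from m import *
b=snap('scene');print(monitor.observe()['position'],monitor.observe()['grip_width'])
h=hsv(b)
m=np.zeros(h.shape[:2],bool);m[150:250,200:285]=1
for c in blobs((h[...,2]<60)&m,30): print('black',c.mean(0).round(),c.min(0),c.max(0))
cv2.imwrite('pics/crop3.png',cv2.resize(b['frame'][110:260,160:310],None,fx=4,fy=4)[:,:,::-1])
E
```

```text
[ 0.50796471 -0.01269789  0.15678525] 0.060056238436794404
black [245. 237.] [210. 218.] [278. 249.]
black [243. 194.] [231. 181.] [254. 208.]
black [255. 153.] [247. 150.] [263. 158.]
black [223. 160.] [207. 150.] [234. 177.]
```

View pics/crop3.png

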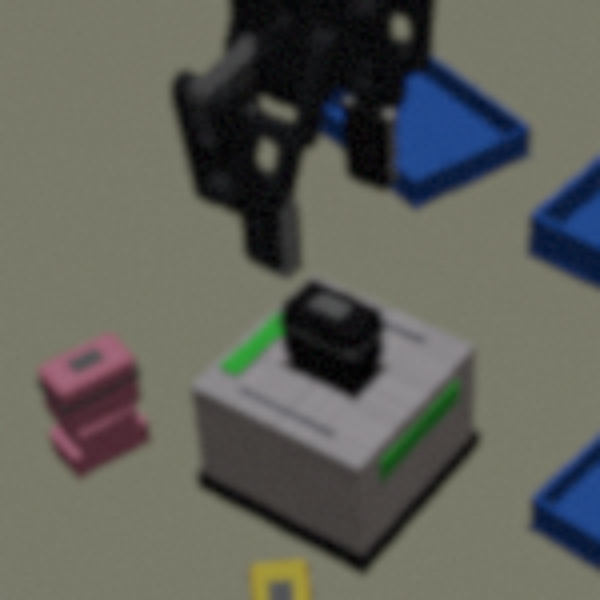

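Pack has sprung up (crop 335,330). Check its top centre, then descend.

```bash
python3 - <<'E'
from m import *
b=snap('scene')
print(ray(b,[243.2,188],.1))
h=hsv(b)[175:215,225:262]
# label on top
c=[q+[225,175] for q in blobs((h[...,2]>55)&(h[...,2]<125)&(h[...,1]<60),8)]
for q in c: print(q.mean(0),len(q),ray(b,q.mean(0),.1))
E
```

```text
[[ 0.51158154 -0.01269542  0.1       ]]
[230.26086957 211.95652174] 23 [[ 0.5275179 -0.07094    0.1      ]]
[244.5733945  190.25688073] 218 [[ 0.5168596  -0.01612184  0.1       ]]
```

drive_tool(steps=[60,0,0,-15,0,60,0,0,-15,0,60,0,0,-15,0,60,0,0,-10,0,60,0,0,0,0])

```text
clock: 6.65
position: [0.5071, -0.0127, 0.1002]
tool_rot: [-1.573, -0.0, -1.57]
force: [-0.9, -0.8, -0.5]
grip_width: 0.0597
```

drive_tool(steps=[60,0,0,-7,0,60,0,0,-7,0,45,0,0,0,0,35,0,0,0,0,28,0,0,0,0])

```text
clock: 7.07
position: [0.5082, -0.0127, 0.0881]
tool_rot: [-1.57, 0.0, -1.571]
force: [0.6, -0.3, 0.4]
grip_width: 0.028
```

drive_tool(steps=[18,0,0,0,0,15,0,0,0,0,15,0,0,0,0,15,0,0,0,0,15,0,0,0,0], grip_force=30)

```text
clock: 7.48
position: [0.5083, -0.0117, 0.0883]
tool_rot: [-1.57, 0.001, -1.57]
force: [0.4, 6.2, 1.8]
grip_width: 0.0234
```

drive_tool(steps=[15,0,0,0,0,15,0,0,4,0,15,0,0,6,0,15,0,0,8,0,15,0,0,8,0])

```text
clock: 7.9
position: [0.508, -0.0127, 0.1146]
tool_rot: [-1.571, -0.0, -1.57]
force: [-0.0, -0.3, 0.1]
grip_width: 0.0237
```

drive_tool(steps=[15,0,0,12,0,15,0,0,15,0,15,0,0,15,0,15,0,0,12,0,15,0,0,6,0])

```text
clock: 8.32
position: [0.5086, -0.0132, 0.176]
tool_rot: [-1.568, -0.0, -1.571]
force: [0.5, -0.4, -0.5]
grip_width: 0.0235
```

```bash
python3 - <<'E'
from m import *
b=snap('scene');s=monitor.observe();print(s['position'],s['grip_width'],s['force'])
cv2.imwrite('pics/crop4.png',cv2.resize(b['frame'][80:260,160:310],None,fx=3,fy=3)[:,:,::-1])
E
```

```text
[ 0.5088015  -0.01312803  0.17619085] 0.023543438731888806 [1.27788612 0.39359648 1.00573397]
```

View pics/crop4.png

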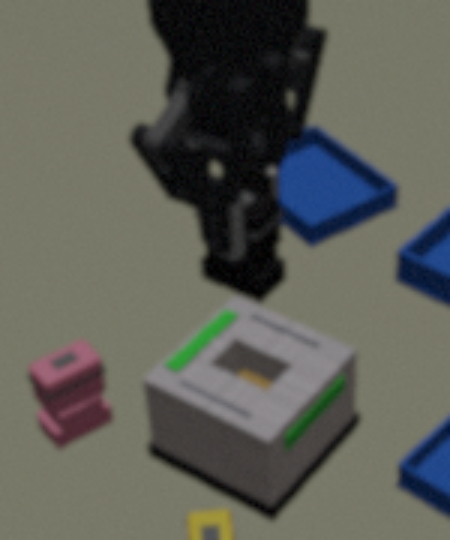

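The pack is in the jaws, upright, and the well is empty (crop 250,365). Carrying it to the tray.

drive_tool(steps=[15,2,7,0,-1,15,4,14,0,-1,15,5,17,0,-1,15,5.5,19,0,-1,15,5.5,19,0,-1])

```text
clock: 8.78
position: [0.53, 0.0637, 0.1735]
tool_rot: [-1.571, -0.0, -1.659]
force: [-0.8, -0.1, -1.1]
grip_width: 0.0238
```

drive_tool(steps=[15,5.5,19,0,0,15,5.5,19,0,0,15,5.5,19,0,0,15,5.5,19,0,0,15,5.5,19,0,0])

```text
clock: 9.2
position: [0.5575, 0.1589, 0.1734]
tool_rot: [-1.571, -0.001, -1.658]
force: [0.5, -0.9, -1.1]
grip_width: 0.0237
```

drive_tool(steps=[15,5.5,19,0,0,15,5.5,17,0,0,15,4,12,0,0,15,2,6,0,0,15,1,3,0,0])

```text
clock: 9.62
position: [0.5755, 0.2158, 0.1734]
tool_rot: [-1.571, -0.0, -1.657]
force: [0.2, -0.4, -0.3]
grip_width: 0.0235
```

drive_tool(steps=[15,0,0,-12,0,15,0,0,-20,0,15,0,0,-25,0,15,0,0,-25,0,15,0,0,-15,0])

```text
clock: 10.03
position: [0.5743, 0.2134, 0.0738]
tool_rot: [-1.573, -0.002, -1.659]
force: [0.5, -0.2, -0.6]
grip_width: 0.0233
```

```bash
python3 - <<'E'
from m import *
b=snap('scene');s=monitor.observe();print(s['position'],s['tool_rot'],s['grip_width'],s['force'])
cv2.imwrite('pics/crop5.png',cv2.resize(b['frame'][60:220,260:410],None,fx=3,fy=3)[:,:,::-1])
E
```

```text
[0.57343261 0.21302848 0.07176752] [-1.5754731  -0.00304304 -1.6588615 ] 0.023378374622416893 [-3.17600574 -1.30444722 -4.41383276]
```

View pics/crop5.png

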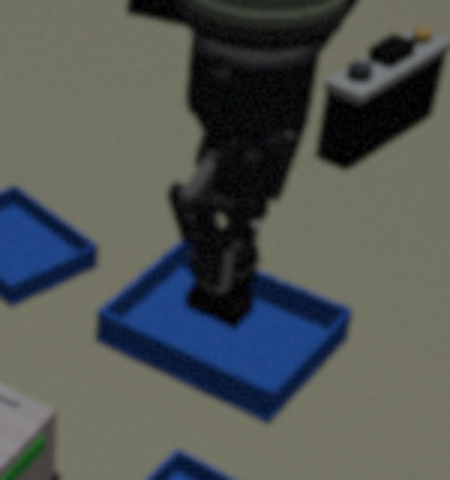

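The pack is over the middle of the tray (crop 220,300). Lowering to the floor (expected TCP z about 0.048).

drive_tool(steps=[15,0,0,-8,0,15,0,0,-8,0,15,0,0,-6,0,15,0,0,-3,0,15,0,0,0,0])

```text
clock: 10.5
position: [0.5754, 0.2151, 0.0515]
tool_rot: [-1.571, -0.0, -1.658]
force: [0.1, -0.4, 0.2]
grip_width: 0.0237
```

drive_tool(steps=[15,0,0,-1,0,15,0,0,0,0,15,0,0,0,0,15,0,0,0,0,15,0,0,0,0])

```text
clock: 10.92
position: [0.5756, 0.2154, 0.051]
tool_rot: [-1.57, 0.0, -1.658]
force: [-0.4, -0.4, 0.2]
grip_width: 0.0237
```

drive_tool(steps=[15,0,0,-1,0,15,0,0,-1,0,15,0,0,0,0,15,0,0,0,0,15,0,0,0,0])

```text
clock: 11.33
position: [0.5755, 0.2153, 0.0488]
tool_rot: [-1.571, 0.0, -1.658]
force: [-0.2, -0.1, -0.5]
grip_width: 0.0237
```

drive_tool(steps=[15,0,0,-0.6,0,15,0,0,-0.6,0,15,0,0,0,0,15,0,0,0,0,15,0,0,0,0])

```text
clock: 11.75
position: [0.5757, 0.2155, 0.0478]
tool_rot: [-1.57, 0.0, -1.658]
force: [-0.4, 0.3, 4.8]
grip_width: 0.0233
```

4.8 N: it is on the floor. Opening moderately (tray inner width 102 mm) and rising.

drive_tool(steps=[26,0,0,0,0,30,0,0,0,0,36,0,0,0,0,44,0,0,0,0,44,0,0,0,0])

```text
clock: 12.17
position: [0.5754, 0.2153, 0.0475]
tool_rot: [-1.571, -0.0, -1.658]
force: [0.0, 0.2, 0.7]
grip_width: 0.0439
```

drive_tool(steps=[44,0,0,5,0,44,0,0,15,0,44,0,0,25,0,44,0,0,35,0,44,0,0,35,0])

```text
clock: 12.58
position: [0.5749, 0.2151, 0.1638]
tool_rot: [-1.572, -0.0, -1.658]
force: [1.0, -0.1, 0.3]
grip_width: 0.044
```

drive_tool(steps=[44,0,-30,10,0,44,-10,-35,0,0,44,-10,-35,0,0,44,-10,-35,0,0,44,-10,-35,0,0])

```text
clock: 13.0
position: [0.5347, 0.0438, 0.1731]
tool_rot: [-1.57, -0.0, -1.658]
force: [2.5, 0.5, 0.1]
grip_width: 0.0441
```

drive_tool(steps=[44,0,-35,0,0,44,0,-35,0,0,44,0,-30,0,0,44,0,-20,0,0,44,0,0,0,0])

```text
clock: 13.42
position: [0.535, -0.0796, 0.1729]
tool_rot: [-1.571, -0.002, -1.664]
force: [-0.7, -0.7, 0.7]
grip_width: 0.0437
```

```bash
python3 - <<'E'
from m import *
a=snap('top');b=snap('scene');s=monitor.observe();print(s['clock'],s['position'],s['grip_width'],s['force'])
A=cv2.resize(a['frame'][110:270,110:210],None,fx=3,fy=3);B=cv2.resize(b['frame'][100:260,260:410],None,fx=3,fy=3)
cv2.imwrite('pics/crop6.png',np.hstack([A,B])[:,:,::-1])
V=hsv(a)[...,2];m=np.zeros(V.shape,bool);m[155:190,150:185]=1
for c in blobs((V<50)&m,30): print(c.mean(0),rect(ray(a,c,.06)))
cv2.imwrite('pics/scene2.png',b['frame'][:,:,::-1])
E
```

```text
13.5167 [ 0.53543654 -0.07511663  0.17289344] 0.04380995075965136 [0.59046846 0.68888856 0.38977843]
[166.13846154 170.12307692] [569.3 208.9  29.5  39.   84.6]
```

View pics/crop6.png

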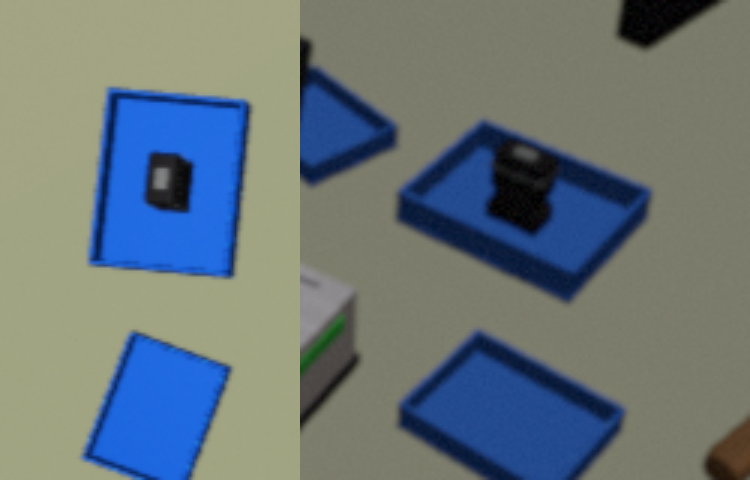

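View pics/scene2.png

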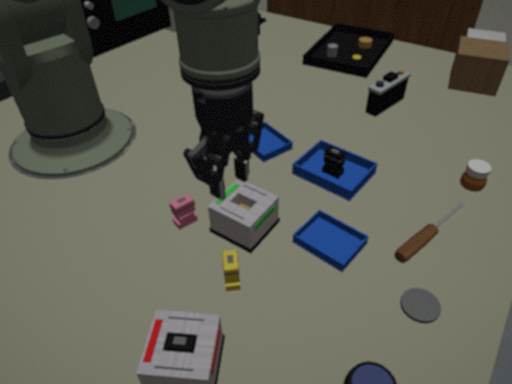

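The pack stands upright in the middle of the large tray (scene 334,161). The green dock is empty, the red dock's pack is untouched (180,342), and the arm is clear.

```bash
python3 -c "
from workcell import workorder; print(workorder.job_done())"
```

```text
the job is handed in; nothing more can be done
None
```

The pack from the green-lamp dock now stands upright in the middle of the 140 × 110 mm blue tray, and the job is handed in at about 13.5 s of the 48 s allowed.

- **Release:** I pressed the pack with shut fingers to its firm stop (17.5 N read at the wrist). It sprang up after I let go, which I checked in the picture.
- **Pull and placing:** I gripped it across its 24 mm (y) at 30 N, drew it straight up, and lowered it until it touched the tray floor at 4.8 N. Then I opened the fingers and moved the arm clear.
- **Last pictures:** the pack is upright in the tray, the green dock's well is empty, and the red dock's pack and the pink and yellow look-alikes look as they did at the start. The arm was touching nothing.

**Disagreement:** the two cameras differed by 4–10 mm in x (for example, tray centre x was 573 mm from the top view and 582 mm from the scene view). This did not affect the grasp or the placing. No check failed.

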